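# Change over the parts drawers at a circuit-board repair bench

## Task

On the bench stands a row of four small-parts drawers. Push the drawer that has been left open (the one with the capacitors) fully home, and draw the drawer with the relays all the way out to its stop by hooking a fingertip behind the lip of its front wall. Do it with the fingertips only, never pinching a drawer front between the fingers and without slamming, and leave the other two drawers and the things lying on the bench as they are.

Things in the scene. Friction and masses are not known exactly. Their poses are not given: they have to be found in the camera images.
- row: Dark steel foot plate of the row, fixed to the bench, 190 mm deep (x), 412 mm wide (y), 6 mm high; origin under its centre; x points away from the robot along the drawers, y to the left. Four alike grey housings with blue drawers stand on it side by side, 100 mm apart, in any order. The lip of a closed drawer is 138 mm in front (-x) of the origin, its upper edge 54 mm above the bench.
- relay_unit: Fixed grey housing of the relay drawer, 98 mm wide, 180 mm deep, 66 mm high (its top 72 mm above the bench); origin under its centre, axes as the row's. Every drawer's front 48 mm is an open hopper in front of the housing's face even when it is home, so there is room for a finger between the lip and the face: 48 mm deep (more when drawn out) and 80 mm wide between the side walls.
- relay_lip (a point): Middle of the upper edge (lip) of the relay drawer's front wall, on its inner face, 54 mm above the bench; moves with the drawer. x points into the row, y to the left along the lip, z up. Drawer 86 mm wide; front wall 3 mm thick, outside it a label rail from 3 mm below the lip downwards, its outer surface at x = -6 mm. Hopper side walls are 2 mm lower than the lip, 6 mm higher behind.
- relay_drawer (a joint): How far (m) the relay drawer stands out towards the robot (-x of the row): 0 fully home, 0.110 at its stop; starts 0 to 0.012 out. It holds black cuboid relays, 29 x 21 x 14 mm, fixed to the floor, reaching 27 mm above the bench (27 mm below the lip). Every drawer needs about 2.5 N to slide (plus 4 N per m/s), stays where it is left and stops firmly at both ends.
- capacitor_lip (a point): The same point on the capacitor drawer, axes and build as at relay_lip. Only this drawer starts well open. Its capacitors are upright black cylinders with aluminium tops, 22 mm across, 14 mm high, tops 27 mm below the lip.
- capacitor_drawer (a joint): How far (m) the capacitor drawer stands out: 0 fully home, 0.110 at its stop; starts 0.055 to 0.105 out.
- coil_drawer (a joint): How far (m) the coil drawer stands out; starts home (0 to 0.003) and must stay so.
- coil_lip (a point): The same point on the coil drawer. The coils are flat copper rings, 24 mm across, 12 mm high.
- heatsink_drawer (a joint): How far (m) the heat-sink drawer stands out; starts home (0 to 0.003) and must stay so.
- heatsink_lip (a point): The same point on the heat-sink drawer. The heat sinks are finned aluminium blocks, 30 x 22 x 14 mm.
- multimeter: Loose red and black hand multimeter lying on the bench right of the row, 180 x 86 x 46 mm, long along its x; origin under its centre.
- psu_board: Loose green circuit board with parts on it, 110 x 75 x 26 mm, lying right of the row; origin under its centre.
- spool: Loose solder spool standing left of the row, 61 mm across, 47 mm high; origin under its centre.
- driver: Loose screwdriver, 170 mm long, lying along its x left of the row; origin under its middle.

How it is judged:
On the way:
1. the relay drawer is being drawn out by a fingertip behind the lip of its front wall (contact force between the fingers and relay_drawer_c0 above 0.5 N and value of joint relay_drawer above 0.03 m), for 0.2 s.
At the end, for the whole second after the job is handed in: The relay drawer is drawn out to within 10 mm of its stop (0.110 m), the capacitor drawer is home to within 6 mm, and the coil and heat-sink drawers are still home (less than 10 mm out) (value of joint relay_drawer above 0.1 m and value of joint capacitor_drawer below 0.006 m and value of joint each of coil_drawer, heatsink_drawer below 0.01 m); the robot touches nothing.
It fails at once if a drawer front is pinched between the fingers (inner face and label rail pressed at once) ((contact force between the fingers and relay_drawer_c0 above 1.5 N and contact force between the fingers and relay_drawer_c1 above 1.5 N) or (contact force between the fingers and capacitor_drawer_c0 above 1.5 N and contact force between the fingers and capacitor_drawer_c1 above 1.5 N)).
It fails at once if a drawer is slammed (over 0.5 m/s) (velocity of joint relay_drawer above 0.5 m/s or velocity of joint capacitor_drawer below -0.5 m/s).
It fails at once if the coil or heat-sink drawer is drawn out (over 12 mm) (value of joint any of coil_drawer, heatsink_drawer above 0.012 m).
It fails at once if the multimeter, circuit board, spool or screwdriver is moved by more than 20 mm or lifted (distance of any of multimeter, psu_board, spool, driver from where it was at the start of the episode above 0.02 m).
It also fails if it takes over 45 s, if anything falls off the work surface, if the arm or the gripper's body presses on something with over 40 N, if the wrist force passes 120 N, or if a joint passes its speed limit or range.

## Robot

A 7-joint arm with a two-finger parallel gripper is mounted at the origin on the work surface. World frame = base frame: x ahead of the robot, y to its left, z up, the work surface at z = 0. Lengths are in m, angles in rad, forces in N, time in s.
With the tool pointing down it reaches from about 0.4 to 0.925 m from the base axis. Payload 4.1 kg.
Tool frame: the origin (TCP) lies midway between the tips of the shut fingers; the grasp point (between the pads) lies 19 mm behind it; z points along the fingers, y is the line along which they close (so a half turn about z gives the same grasp; the last joint's range is limited). The gripper opens to 85 mm and grips with 20 to 120 N. Pads are 22 mm wide; open, the fingers measure 114 mm over their backs; the gripper's body (76 mm by 85 mm) begins 54 mm behind the grasp point. The pads swing forward as they close: fully open they stand 13 mm farther back than shut.
Start: joints at [-1.437, 0.398, 0.045, 1.537, -0.019, 1.207, -0.051], TCP at [0.15, 0.633, 0.231] pointing down, gripper open.
Joint ranges: [-2.82, 2.82], [-0.49, 2.23], [-1.37, 1.46], [0, 2.46], [-1.36, 4.5], [0.23, 2], [-2.94, 2.94]. Speed limits (rad/s): [2.57, 2.57, 3.14, 3.14, 3.14, 3.14, 3.14].

## Interface

Orientations are given as [roll, pitch, yaw] about the fixed x, y, z axes, in that order (R = Rz(yaw) Ry(pitch) Rx(roll)).
In Python, from station import env gives the robot as it stands.
- The arm moves only by the tool play_rows, never from a script. Its argument "motion" is text: rows parted by semicolons, each of 6 numbers parted by spaces: the shift along the tool's x, y, z in m, then the turn, a rotation vector about the tool's x, y, z in rad. A call has 1 to 12 rows; each row is the pose to reach, as a shift and turn from the pose commanded when the call began, along the tool's axes at that moment; what a row does not reach only later rows make up. A row lasts 1/10 s, in which the tool goes at most 50 mm and 8.59 degrees, less where a joint would pass 70% of its speed; a pose out of reach is approached as far as the arm can. A call with a gripper value outside its range is refused whole. "grip" is the gripper command: -1 is fully open, 1 is shut, values between are in proportion, set as the call begins (left out, the last holds). The fingers move at their own pace and stop on an object; the grip force is fixed at half the most. Time passes only in rows, so rows that repeat a pose let the fingers close. It gives the time, the measured TCP pose, the force, the opening and the grip force at its end, in the units of the state.
- env.read_state(): the state, without advancing time (a new reading comes with each control period).
- env.read_camera(name): name is "scene" or "top"; returns a dict with "color" (384x512x3 uint8, blue, green, red), "K" (3x3 intrinsics, pixels), "eye" and "attitude" of the camera in the world. Camera axes: x right, y down, z forward; pixel columns grow to the right and rows downward; lengths in m; the calibration is good to about 2 mm. A picture is of the moment at which its call begins. There is no depth.
- env.close_job(): hands the job in; it is judged then, once.
The state is a dict: "t": time; "joint_positions": joint angles; "qvel": joint speeds; "joint_efforts": joint torques, N m; "ee_pos": TCP position; "orientation": TCP orientation; "ft_force": force on the tool from outside, world axes, zero at the start; "wrist_torque": the same for the moment, N m; "grip_width": opening from 0.0 (shut) to 1.0 (fully open); "grip_force": force on a finger pad.
Only numpy, scipy, OpenCV 4.12 (cv2) and the standard library are available. Lean on these libraries where they do the work, as an engineer would, in place of code of your own. Each camera call takes 0.05 s, during which the arm holds its last target. There are 200 camera calls.

## Working session

There is one attempt and no reset: what is moved stays moved. The work goes in short steps, Python scripts to look and compute and a tool call to move; the robot and the scene stay as the last step left them, time stands still between calls to the robot, and variables do not carry over. Pictures are saved under pics/ and viewed, at most 10 in all, crops included, and the job is handed in when it is done.

Besides the shell and the picture viewer there is one more tool, called as name(argument=value, ...) on one line, values as JSON. play_rows: Moves the arm, as the interface text tells. Its arguments: {"type":"object","properties":{"motion":{"type":"string"},"grip":{"type":"number"}},"required":["motion"]}

```bash
mkdir -p pics
python3 - <<'E'
from station import env
import cv2,numpy as np
s=env.read_state();print(s)
for n in("scene","top"):
    c=env.read_camera(n);cv2.imwrite(f"pics/{n}0.png",c["color"]);print(n,c["K"],c["eye"],c["attitude"])
E
```

```text
{'t': 0.0, 'joint_positions': array([-1.4370157 ,  0.39922791,  0.04503924,  1.537856  , -0.01866648,
        1.20690586, -0.05070779]), 'qvel': array([ 0.00028041,  0.00126185,  0.00153848, -0.00028512,  0.00069055,
        0.00076053, -0.00033695]), 'joint_efforts': array([ 3.13663559e-04, -4.75125325e+01,  1.36477903e+00, -2.54224992e+01,
        1.15861476e-02,  9.74405935e-03,  7.49198421e-06]), 'ee_pos': array([0.14979226, 0.63186219, 0.23025105]), 'orientation': array([-3.13962361e+00,  1.71174765e-04,  2.90892392e+00]), 'ft_force': array([ 0.76568557, -0.15943272, -0.52956136]), 'wrist_torque': array([-0.01987221, -0.0183974 ,  0.00575096]), 'grip_force': 0.0, 'grip_width': 0.9997635693654101}
scene [[371.29831134   0.         259.85299733]
 [  0.         371.29831134 190.31359006]
 [  0.           0.           1.        ]] [ 1.21973544 -0.88511316  0.79472109] [-2.16443186 -0.02467701  0.63294514]
top [[400.72282324   0.         257.40128685]
 [  0.         400.72282324 181.47730364]
 [  0.           0.           1.        ]] [ 0.41421006 -0.01416898  1.17773788] [-2.95012945  0.02573704 -1.55985681]
```

View pics/top0.png

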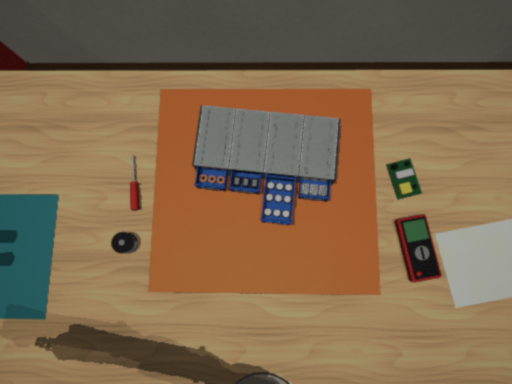

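View pics/scene0.png

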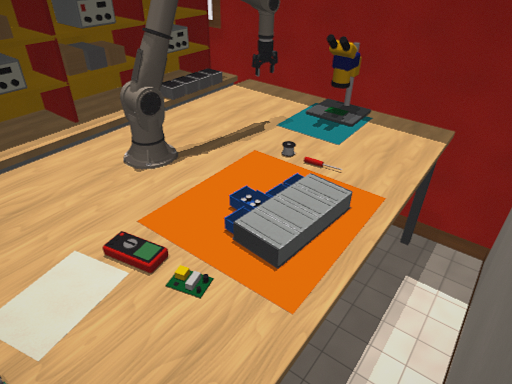

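Top view, left to right: coils (211,178), relays (245,182), capacitors open (279,200), heat sinks (314,189). I'll enlarge the row to get accurate corners.

```bash
cat > h.py <<'E'
import numpy as np,cv2
from scipy.spatial.transform import Rotation as R
def ray(c,uv,z):
    d=R.from_euler('xyz',c["attitude"]).as_matrix()@np.linalg.solve(c["K"],[uv[0],uv[1],1]); e=np.array(c["eye"])
    return e+d*(z-e[2])/d[2]
def proj(c,p):
    q=R.from_euler('xyz',c["attitude"]).as_matrix().T@(np.array(p)-c["eye"]);q=c["K"]@q;return q[:2]/q[2]
E
python3 - <<'E'
from station import env
from h import *
c=env.read_camera("top")
im=c["color"][95:235,185:350];cv2.imwrite("pics/crop.png",cv2.resize(im,None,fx=4.8,fy=4,interpolation=cv2.INTER_CUBIC) if 0 else cv2.resize(im,None,fx=4.2,fy=4.2,interpolation=cv2.INTER_CUBIC))
for uv in[(202,106),(339,118),(194,165),(334,180)]:print(ray(c,uv,.072))
E
```

```text
[0.85251525 0.18143821 0.072     ]
[ 0.81621011 -0.21679486  0.072     ]
[0.67498296 0.19766999 0.072     ]
[ 0.63377971 -0.19783152  0.072     ]
```

View pics/crop.png

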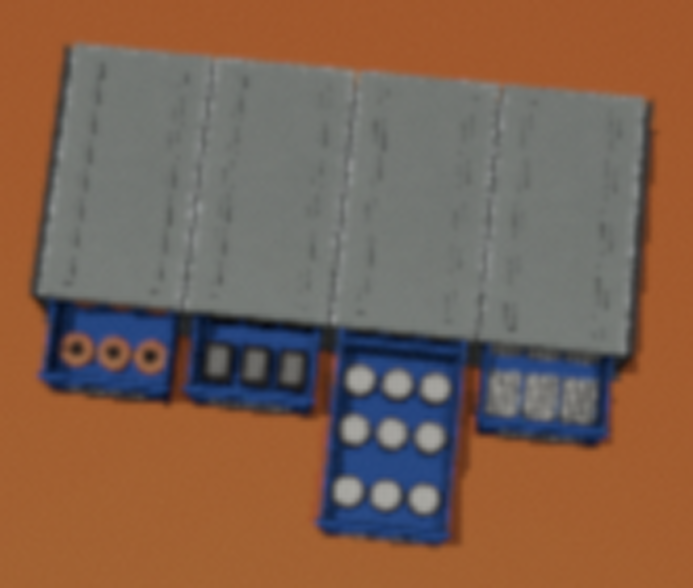

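The crop shows housing-top corners at about (70,45), (648,97), (38,295), (630,355). The relay front runs (187,400)–(310,412), and the capacitor front (321,528)–(448,541). I'll fit the pose next.

Run:
```python
from station import env
from h import *
from scipy.optimize import least_squares
c=env.read_camera("top")
f=lambda u,v:np.array([(u+.5)/4.2-.5+185,(v+.5)/4.2-.5+95])
uv=[f(70,45),f(648,97),f(38,295),f(630,355)]
P=np.array([ray(c,q,.072)[:2] for q in uv]);M=np.array([[.09,.199],[.09,-.199],[-.09,.199],[-.09,-.199]])
T=lambda x,m:np.array([np.cos(x[2])*m[...,0]-np.sin(x[2])*m[...,1]+x[0],np.sin(x[2])*m[...,0]+np.cos(x[2])*m[...,1]+x[1]]).T
r=least_squares(lambda x:(T(x,M)-P).ravel(),[.75,0,0]);x=r.x;print(x,r.fun*1000)
for n,a,b in[("coil",(43,383),(168,398)),("relay",(187,400),(310,412)),("cap",(321,528),(448,541)),("hs",(478,430),(604,441))]:
    q=ray(c,f(*(np.array(a)+b)/2),.052)[:2]-x[:2];cs,sn=np.cos(x[2]),np.sin(x[2])
    print(n,"row frame",[cs*q[0]+sn*q[1],-sn*q[0]+cs*q[1]])
for m in[(-.138,.05),(-.138,-.05),(-.2,-.05)]:print(m,T(x,np.array(m)))
```

```text
[ 0.74582196 -0.00847673 -0.09450201] [-0.38057979 -2.47437211 -0.43352576  1.46407702 -0.39432629 -0.51243636
  1.20843184  1.52273145]
coil row frame [np.float64(-0.14700645875588692), np.float64(0.14877277666858893)]
relay row frame [np.float64(-0.14780090213985358), np.float64(0.05047801360485796)]
cap row frame [np.float64(-0.22506584371689264), np.float64(-0.04968840225995974)]
hs row frame [np.float64(-0.147910555716972), np.float64(-0.14803317131175409)]
(-0.138, 0.05) [0.61315578 0.05432204]
(-0.138, -0.05) [ 0.60371964 -0.04523176]
(-0.2, -0.05) [ 0.54199629 -0.03938135]
```

play_rows(motion="-0.37 -0.254 0 0 0 -0.138;-0.37 -0.254 0 0 0 -0.138;-0.37 -0.254 0 0 0 -0.138;-0.37 -0.254 0 0 0 -0.138;-0.37 -0.254 0 0 0 -0.138;-0.37 -0.254 0 0 0 -0.138;-0.37 -0.254 0 0 0 -0.138;-0.37 -0.254 0 0 0 -0.138;-0.37 -0.254 0 0 0 -0.138;-0.37 -0.254 0 0 0 -0.138;-0.37 -0.254 0 0 0 -0.138;-0.37 -0.254 0 0 0 -0.138", grip=1)

```text
t: 1.4
ee_pos: [0.4503, 0.3013, 0.2311]
orientation: [3.141, -0.001, 3.049]
ft_force: [-0.0, 0.6, 0.1]
grip_width: -0.0
grip_force: 0.0
```

play_rows(motion="-0.053 -0.33 0.11 0 0 0;-0.053 -0.33 0.11 0 0 0;-0.053 -0.33 0.11 0 0 0;-0.053 -0.33 0.11 0 0 0;-0.053 -0.33 0.11 0 0 0;-0.053 -0.33 0.11 0 0 0;-0.053 -0.33 0.11 0 0 0;-0.053 -0.33 0.11 0 0 0;-0.053 -0.33 0.11 0 0 0;-0.053 -0.33 0.11 0 0 0")

```text
t: 2.4
ee_pos: [0.4734, -0.0309, 0.1215]
orientation: [3.14, 0.0, 3.051]
ft_force: [0.5, 0.3, 0.8]
grip_width: 0.002
grip_force: 0.0
```

Run:
```python
from station import env
from h import *
c=env.read_camera("top")
im=c["color"][130:290,190:350];cv2.imwrite("pics/c2.png",cv2.resize(im,None,fx=3.7,fy=3.7,interpolation=cv2.INTER_CUBIC))
p=env.read_state()["ee_pos"];print(p,(proj(c,p)-[190,130])*3.7)
```

```text
[ 0.47346483 -0.03076513  0.1215948 ] [312.26557005 392.68239039]
```

View pics/c2.png

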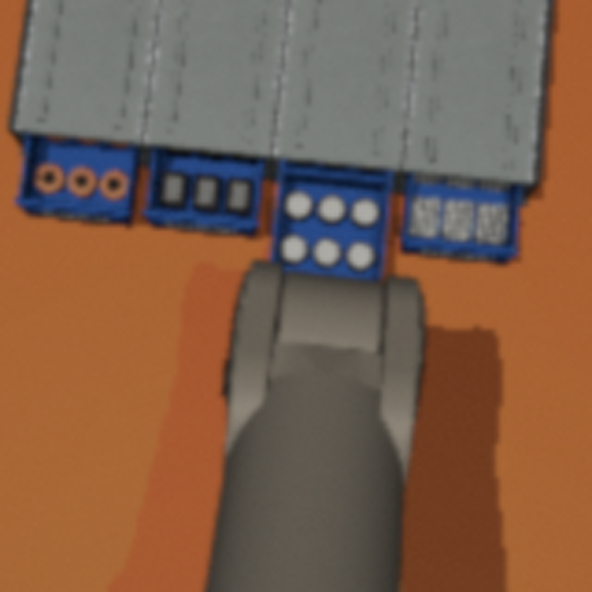

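The wrist covers the open drawer's front at about (320,290), and it lines up with the drawer laterally. Next I'll lower the tip in front of the drawer.

play_rows(motion="0 0 0.03 0 0 0;0 0 0.06 0 0 0;0 0 0.086 0 0 0;-0.01 0 0.086 0 0 0;-0.02 0 0.086 0 0 0;-0.03 0 0.086 0 0 0;-0.038 0 0.086 0 0 0;-0.046 0 0.086 0 0 0;-0.054 0 0.086 0 0 0;-0.062 0 0.086 0 0 0;-0.07 0 0.086 0 0 0")

```text
t: 3.55
ee_pos: [0.5431, -0.0402, 0.0353]
orientation: [3.141, -0.0, 3.047]
ft_force: [-2.8, 0.3, 1.6]
grip_width: 0.002
grip_force: 1.4
```

play_rows(motion="-0.008 0 0 0 0 0;-0.016 0 0 0 0 0;-0.022 0 0 0 0 0;-0.028 0 0 0 0 0;-0.033 0 0 0 0 0;-0.037 0 0 0 0 0;-0.04 0 0 0 0 0;-0.04 0 0 0 0 0")

```text
t: 4.35
ee_pos: [0.5832, -0.0441, 0.0353]
orientation: [-3.141, 0.001, 3.047]
ft_force: [-1.2, -0.8, -0.7]
grip_width: 0.001
grip_force: 0.3
```

Creep on until the stop is felt.

play_rows(motion="-0.002 0 0 0 0 0;-0.004 0 0 0 0 0;-0.006 0 0 0 0 0;-0.006 0 0 0 0 0")

```text
t: 4.75
ee_pos: [0.5875, -0.0445, 0.0351]
orientation: [3.141, -0.002, 3.047]
ft_force: [-4.5, -0.9, 2.2]
grip_width: 0.001
grip_force: 2.4
```

play_rows(motion="-0.002 0 0 0 0 0;-0.003 0 0 0 0 0;-0.003 0 0 0 0 0")

```text
t: 5.05
ee_pos: [0.5875, -0.0444, 0.0347]
orientation: [3.141, -0.008, 3.047]
ft_force: [-10.1, 0.6, 7.4]
grip_width: -0.003
grip_force: 5.2
```

At the stop: the position holds while the force climbs. Row-frame x is -0.154, against -0.155 expected. Back off, lift, and move over beside the relay drawer.

play_rows(motion="0.02 0 0 0 0 0;0.04 0 0 0 0 0;0.04 0 -0.04 0 0 0;0.04 0 -0.08 0 0 0;0.04 0.05 -0.08 0 0 0;0.04 0.1 -0.08 0 0 0;0.04 0.1 -0.08 0 0 0;0.04 0.1 -0.08 0 0 0")

```text
t: 5.85
ee_pos: [0.5623, 0.061, 0.1156]
orientation: [3.14, 0.003, 3.051]
ft_force: [-0.4, -1.2, -2.1]
grip_width: -0.0
grip_force: 0.0
```

Run:
```python
from station import env
from h import *
c=env.read_camera("top")
im=c["color"][130:290,190:350];cv2.imwrite("pics/c3.png",cv2.resize(im,None,fx=3.7,fy=3.7,interpolation=cv2.INTER_CUBIC))
s=env.read_state();p=s["ee_pos"];print(p)
R_=R.from_euler('xyz',s["orientation"]).as_matrix()
print("to hopper (z .105):",R_.T@(np.array([.635,.0525,.105])-p))
```

```text
[0.56195873 0.05883015 0.11552814]
to hopper (z .105): [-0.07328974  0.00052427  0.01069014]
```

View pics/c3.png

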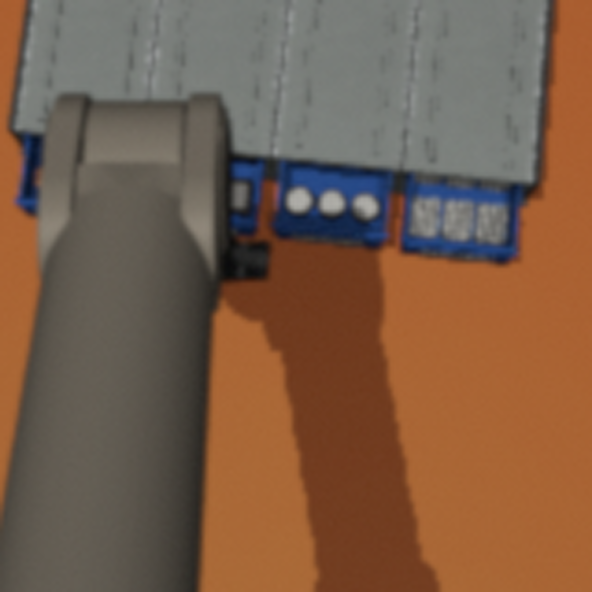

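The capacitor drawer is home: its front at (330,240) lines up with its neighbour's. Now over the relay hopper and down into it.

play_rows(motion="-0.037 0 0 0 0 0;-0.073 0.001 0 0 0 0;-0.073 0.001 0.01 0 0 0;-0.073 0.001 0.01 0 0 0;-0.073 0.001 0.03 0 0 0;-0.073 0.001 0.045 0 0 0;-0.073 0.001 0.055 0 0 0;-0.073 0.001 0.065 0 0 0;-0.073 0.001 0.073 0 0 0;-0.073 0.001 0.079 0 0 0;-0.073 0.001 0.079 0 0 0")

```text
t: 7.0
ee_pos: [0.6333, 0.0527, 0.0355]
orientation: [-3.141, -0.001, 3.047]
ft_force: [0.2, -0.2, -1.0]
grip_width: -0.003
grip_force: 0.0
```

Free of contact in the hopper. Now pull gently.

play_rows(motion="0.006 0 0 0 0 0;0.012 0 0 0 0 0;0.018 0 0 0 0 0;0.024 0 0 0 0 0;0.03 0 0 0 0 0;0.037 0 0 0 0 0;0.044 0 0 0 0 0;0.051 0 0 0 0 0;0.058 0 0 0 0 0;0.065 0 0 0 0 0;0.072 0 0 0 0 0")

```text
t: 8.1
ee_pos: [0.5616, 0.0598, 0.0364]
orientation: [3.141, 0.0, 3.047]
ft_force: [2.4, 0.9, 1.1]
grip_width: -0.001
grip_force: 1.4
```

play_rows(motion="0.007 0 0 0 0 0;0.014 0 0 0 0 0;0.021 0 0 0 0 0;0.028 0 0 0 0 0;0.034 0 0 0 0 0;0.039 0 0 0 0 0;0.042 0 0 0 0 0;0.044 0 0 0 0 0;0.046 0 0 0 0 0;0.048 0 0 0 0 0;0.049 0 0 0 0 0;0.05 0 0 0 0 0")

```text
t: 9.3
ee_pos: [0.5154, 0.0639, 0.0367]
orientation: [3.141, 0.007, 3.047]
ft_force: [9.1, -0.7, -5.0]
grip_width: -0.0
grip_force: 4.6
```

At the stop, with 9 N at the predicted x. Ease off the lip, lift, and move clear for a last look.

play_rows(motion="-0.008 0 0 0 0 0;-0.015 0 0 0 0 0;-0.015 0 0 0 0 0;-0.015 0 -0.03 0 0 0;-0.015 0 -0.07 0 0 0;-0.015 0 -0.11 0 0 0;-0.015 0 -0.15 0 0 0;-0.015 0.05 -0.18 0 0 0;-0.015 0.1 -0.18 0 0 0;-0.015 0.15 -0.18 0 0 0;-0.015 0.2 -0.18 0 0 0;-0.015 0.25 -0.18 0 0 0")

```text
t: 10.5
ee_pos: [0.5494, 0.3058, 0.216]
orientation: [-3.141, -0.002, 3.047]
ft_force: [1.1, -0.3, 0.1]
grip_width: -0.004
grip_force: 0.0
```

play_rows(motion="0 0 0 0 0 0;0 0 0 0 0 0;0 0 0 0 0 0")

```text
t: 10.8
ee_pos: [0.5501, 0.3023, 0.2158]
orientation: [-3.14, -0.001, 3.045]
ft_force: [0.0, -0.6, 0.0]
grip_width: -0.002
grip_force: 0.0
```

Run:
```python
from station import env
from h import *
c=env.read_camera("top")
im=c["color"][90:290,90:350];cv2.imwrite("pics/c4.png",cv2.resize(im,None,fx=3,fy=3,interpolation=cv2.INTER_CUBIC))
s=env.read_state();print(s["ee_pos"],abs(s["qvel"]).max(),s["ft_force"])
```

```text
[0.55041641 0.30193251 0.21613949] 0.006066010461930699 [ 1.17412837 -0.03209487 -0.14941509]
```

View pics/c4.png

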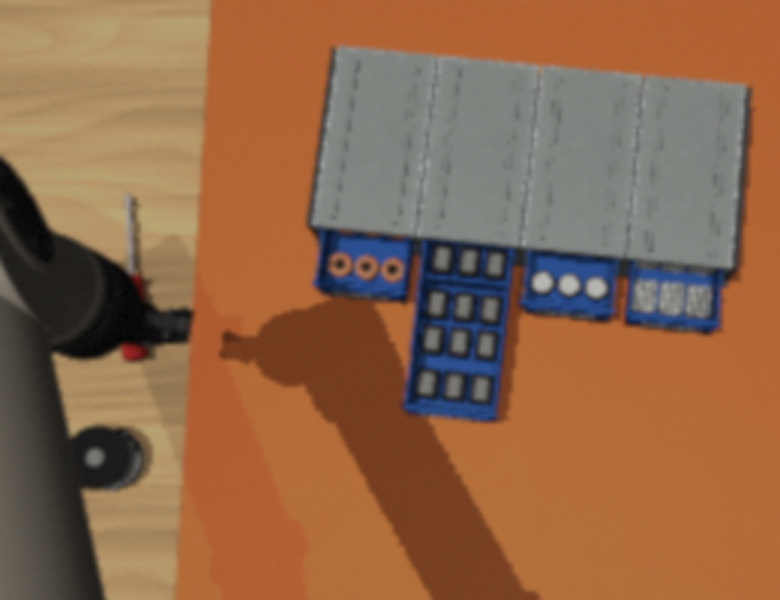

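The relay drawer is fully out, with its front at (453,412). The capacitor drawer is home at (568,312), the coil and heat-sink drawers are home, and the arm is clear.

```bash
python3 -c "
from station import env
print(env.close_job())"
```

```text
the job is handed in; nothing more can be done
None
```

The capacitor drawer is pushed home, the relay drawer is drawn out to its stop, the coil and heat-sink drawers stayed home, and the job is handed in at about 11 s on the robot's clock; the hand-in returned no verdict.

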